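# Fit a fresh water filter cartridge in the filter station

### The arm

A 6-joint arm with a two-finger parallel gripper is mounted at the origin on the work surface. World frame = base frame: x ahead of the robot, y to its left, z up, the work surface at z = 0. Lengths are in m, angles in rad, forces in N, time in s.
With the tool pointing down it reaches from about 0.4 to 0.825 m from the base axis. Payload 7 kg.
Tool frame: the origin (TCP) lies at the centre of the arm's flange, where the gripper is bolted on; the fingertips stand 178 mm ahead of it and the grasp point (between the pads) lies ahead of it (tcp_to_grasp is the z of the grasp point in the tool frame, in m); z points along the fingers, x is the direction in which the jaws open and shut, and the axes are right-handed (so a half turn about z gives the same grasp; the last joint's range is limited). The gripper opens to 88 mm and grips with 3 to 60 N. Pads are 19 mm wide; open, the fingers measure 130 mm over their backs; the gripper's body (78 mm by 193 mm) begins 47 mm behind the grasp point.
Start: joints at [1.496, 0.359, 0.012, 0, -1.224, -0.288], TCP at [0.24, 0.631, 0.405] pointing down, gripper open.
Joint ranges: [-3.07, 3.07], [-1.43, 2.12], [-1.02, 1.25], [-3.03, 1.67], [-3.05, -0], [-3.03, 3.03]. Speed limits (rad/s): [2.39, 2.39, 3.01, 3.14, 3.14, 3.14].

### API

Orientations are given as [roll, pitch, yaw] about the fixed x, y, z axes, in that order (R = Rz(yaw) Ry(pitch) Rx(roll)).
In Python, from station import get_state, grab_frame, job_done, tcp_to_grasp gives the robot as it stands.
- The arm moves only by the tool drive_tool, never from a script. Its argument "moves" is a list of rows, each a list of 7 numbers: the shift along the tool's x, y, z in mm, then the turn, a rotation vector about the tool's x, y, z in degrees, then the closure, from -1 (fully open) to 1 (shut), so that 0 is half open. In form: [[dx, dy, dz, ax, ay, az, claw], ...]. A call has 1 to 12 rows; each row is the pose to reach, as a shift and turn from the pose commanded when the call began, along the tool's axes at that moment; what a row does not reach only later rows make up. A row lasts 1/8 s, in which the tool goes at most 62.5 mm and 10.7 degrees, less where a joint would pass 70% of its speed; a pose out of reach is approached as far as the arm can. A call with a gripper value outside its range is refused whole. The fingers move at their own pace and stop on an object; "grip_force" is the grip in N (left out, the last holds). Time passes only in rows, so rows that repeat a pose let the fingers close. It gives the time, the measured TCP pose, the force and the opening at its end, in the units of the state.
- get_state(): the state, without advancing time (a new reading comes with each control period).
- grab_frame(name): name is "side" or "top"; returns a dict with "img" (420x560x3 uint8, red, green, blue), "range_z" (420x560 float32, m along the optical axis (not along the pixel's ray), 0 where there is no reading), "fovy" (degrees; the focal length in pixels is half the picture's height over the tangent of half this angle, whatever the lens; pixels are square), "cx", "cy" (the principal point, pixels), "rvec" (rotation vector, rad) and "tvec" (3), from world to camera coordinates, as OpenCV has them. Camera axes: x right, y down, z forward; pixel columns grow to the right and rows downward; lengths in m; the calibration is good to about 2 mm. A picture is of the moment at which its call begins.
- job_done(): hands the job in, once; it reports no verdict.
The state is a dict: "t": time; "q": joint angles; "qd": joint speeds; "joint_efforts": joint torques, N m; "eef_pos": TCP position; "ee_rot": TCP orientation; "force": force on the tool from outside, world axes, zero at the start; "moment": the same for the moment, N m; "width": finger opening in m.
Only numpy, scipy, OpenCV 4.12 (cv2) and the standard library are available. Lean on these libraries where they do the work, as an engineer would, in place of code of your own. Each camera call takes 0.05 s, during which the arm holds its last target. There are 200 camera calls.

### The job

Swing the red clamp of the water filter station up and back out of the way, lay the fresh (blue-nosed) cartridge in the cradle with its nose in the slot at the hinge end, setting it down rather than dropping it, and let go. Then swing the clamp all the way down so that it drives the cartridge fully home, and leave it closed. Leave the used cartridge, the tin, the jar and the pan where they are.

Things in the scene. Friction and masses are not known exactly. Their poses are not given: they have to be found in the camera images.
- station: Filter station, fixed on the bench: black base (x -80 to +105, y +-65, 12 mm high) with a cradle of low guides, tops 53 mm above the bench. x runs along the cradle to the hinge end (away from the robot), z up; origin on the bench under the cradle's centre. Two steel hinge posts at x +77 to +93, y +-36 to +-44, 87 mm high
- seat (a point): Centre of the top of the cradle's sprung grey saddle at rest, 30 mm above the bench; axes as the station's. The cartridge lies on it, centred, long axis along x. Clear room in the guides 116 (x) x 56 (y) mm, with lead-ins; guide tops 23 mm above here; sides open for fingers at x -25 to +25. Near end wall closed; blue far end wall (x +58 to +66) has an open-topped slot 30 mm wide for the nose
- clamp_hinge (a point): Mid-point of the clamp's hinge axis, between the two posts at the far end of the station: 85 mm along +x of the seat and 45 mm above it (75 mm above the bench). Fixed to the station, axes as the seat's; the hinge axis is y.
- clamp_bar (a point): Middle of the black round grip bar (14 mm thick, along y, 92 mm free between the red side arms) at the free end of the red U-shaped clamp, 185 mm from the hinge axis; turns with the clamp. A rubber press bar (16 mm thick, 85 mm from the hinge axis) crosses the clamp and bears on the middle of the cartridge's top
- clamp (a joint): Clamp angle: 0 = closed, level, grip bar on the robot's side of the cradle at hinge height; grows as the bar rises and swings back; 1.57 = upright, stop at 1.9. Starts at 0.45 to 0.95; must stand at least upright to let the cartridge in. Stiff hinge (1 N m): stays where left, takes 5 to 10 N at the bar. Meets a seated cartridge at about 0.12, then presses it down against the springs
- saddle (a joint): How far the sprung saddle is pressed down (m): 0 = up, as at rest; springs push 5 N up at 0 and about 9 N at 0.010. With the cartridge in and the clamp at 0 it reads about 0.010 (fully home); stop at 0.012. It carries the cartridge's weight without sinking noticeably.
- fresh_center (a point): Centre of the fresh cartridge: white rounded block 110 (x) x 50 (y) x 50 (z) mm with a blue band and, at its +x end, a round blue nose 22 mm across, 18 mm long, on the centre line. Lies on the bench, this point 25 mm up (half its height). x points towards the nose, z up. 0.2 to 0.3 kg.
- fresh_nose (a point): Tip of the fresh cartridge's blue nose, 73 mm along +x from its centre; axes as the centre's.
- used_center (a point): Centre of the used cartridge: same shape, but with a dark grey band and nose; not to be moved.
- tin_center (a point): Centre of a round brass-coloured tin with yellow lid, 85 mm across, 34 mm tall; bystander.
- jar_center (a point): Centre of a glass jar, 64 mm across, 110 mm tall; bystander.
- pan: Steel gastronorm pan with fish fillets, 325 x 265 x 65 mm, heavy and fixed; origin at the centre of its underside. To the left of the station.
Things that resemble listed ones, but are neither listed nor needed, are in the scene too. Leave any green look-alike of the part that bears fresh_center alone.

How it is judged:
By the outcome, as a careful person would: the job done as asked, in the order asked, and still so for the second after the job is handed in, with the robot touching nothing.
It also fails if it takes over 72 s, if anything falls off the work surface, if the arm or the gripper's body presses on something with over 40 N, if the wrist force passes 120 N, or if a joint passes its speed limit or range.

## Working session

There is one attempt and no reset: what is moved stays moved. The work goes in short steps, Python scripts to look and compute and a tool call to move; the robot and the scene stay as the last step left them, time stands still between calls to the robot, and variables do not carry over. Pictures are saved under pics/ and viewed, about 8 in all and at most 12, crops included, and the job is handed in when it is done.

Besides the shell and the picture viewer there is one more tool, called after "Request:" by a JSON object that holds its "api" and its "payload", one argument or row to a line. drive_tool: Moves the arm, as the interface text tells. Its arguments: {"type":"object","properties":{"moves":{"type":"array"},"grip_force":{"type":"number"}},"required":["moves"]}

```bash
ls; mkdir -p pics
cat > h.py <<'E'
import numpy as np, cv2
from station import get_state, grab_frame, job_done, tcp_to_grasp
from scipy.spatial.transform import Rotation as Ro
def cam(f):
    h=f["img"].shape[0]; fl=h/2/np.tan(np.radians(f["fovy"])/2)
    R=cv2.Rodrigues(np.array(f["rvec"],float))[0]; return fl,R,np.array(f["tvec"],float).ravel()
def cloud(f):
    fl,R,t=cam(f); z=f["range_z"]; v,u=np.indices(z.shape)
    P=np.stack([(u-f["cx"])/fl*z,(v-f["cy"])/fl*z,z],-1)
    return (P-t)@R, z>0
def ray(f,u,v,h):
    fl,R,t=cam(f); d=R.T@np.array([(u-f["cx"])/fl,(v-f["cy"])/fl,1]); c=-R.T@t
    return c+d*(h-c[2])/d[2]
def save(f,n,crop=None,s=1):
    im=f["img"][...,::-1]
    if crop: a,b,c,d=crop; im=im[b:d,a:c]
    cv2.imwrite("pics/"+n,cv2.resize(im,None,fx=s,fy=s,interpolation=cv2.INTER_CUBIC))
E
python3 - <<'E'
from h import *
s=get_state(); print(s, tcp_to_grasp)
for n in("top","side"):
    f=grab_frame(n); save(f,n+"0.png"); fl,R,t=cam(f); print(n,-R.T@t,R[2],fl,f["cx"],f["cy"])
E
```

```text
pics
{'t': 0.0, 'q': array([ 1.49610915e+00,  3.59388408e-01,  1.10692314e-02, -3.76790695e-04,
       -1.22408901e+00, -2.88087649e-01]), 'qd': array([ 0.00057746,  0.00063243, -0.00089105, -0.00044456, -0.00037705,
        0.00034623]), 'joint_efforts': array([-9.27269211e-04, -5.82720459e+01,  2.93044746e+01,  6.99720070e+00,
        7.10932160e-03, -1.53370070e-04]), 'eef_pos': array([0.23947207, 0.63088653, 0.40372117]), 'ee_rot': array([-3.14147426e+00, -1.64607519e-03, -1.93369957e+00]), 'force': array([ 0.15728604,  0.2299283 , -1.13954005]), 'moment': array([-0.00504559, -0.0106475 , -0.03383463]), 'width': 0.08757568320436013} 0.1593
top [0.46311984 0.09437007 1.57408517] [ 0.0928581  -0.00387749 -0.9956718 ] 486.18260798038375 279.12988207058777 212.15479746842732
side [ 0.51898868 -0.97292713  1.06679697] [ 0.03901675  0.72764079 -0.68484785] 428.015663504611 280.8306381313172 204.98785868563465
```

View pics/top0.png

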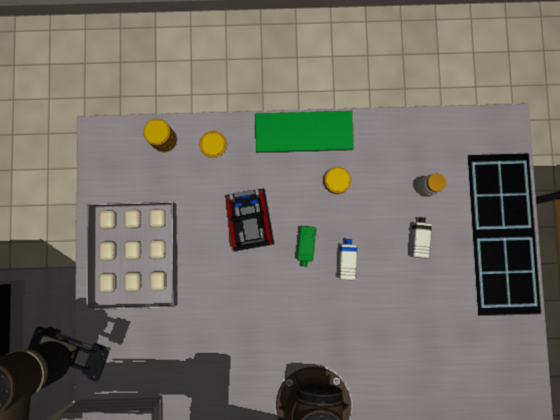

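View pics/side0.png

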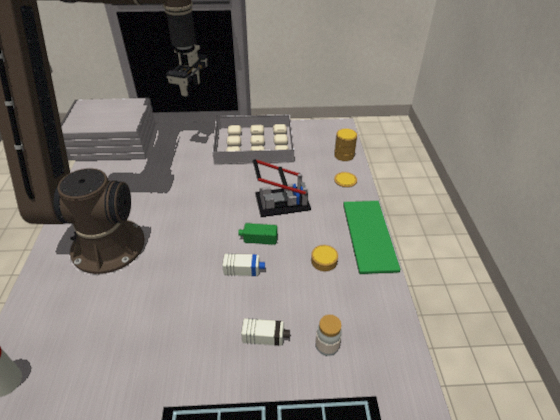

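The top view shows three cartridge-like candidates:
- **(347,260):** white block with a blue band and blue nose, nose pointing away from the robot. This fits "fresh".
- **(420,240):** white block with a dark nose, so it is the used one.
- **(307,245):** the green look-alike.

The station is at (248,218) with its red clamp raised. Next I measure and confirm with a crop.

Run:
```python
from h import *
f=grab_frame("top"); g=grab_frame("side")
a=cv2.resize(f["img"][170:300,215:375,::-1],None,fx=4.5,fy=4.5,interpolation=2)[:,:720]; cv2.imwrite("pics/crop1.png",a)
for n,f in(("top",f),("side",g)):
    P,ok=cloud(f); hsv=cv2.cvtColor(f["img"],cv2.COLOR_RGB2HSV); H,S,V=[hsv[...,i].astype(int) for i in range(3)]
    X,Y,Z=P[...,0],P[...,1],P[...,2]
    print(n,"bench z",np.median(Z[ok&(abs(X-.6)<.05)&(abs(Y+.3)<.3)]))
    blue=ok&(H>100)&(H<130)&(S>150)&(V>60)
    red=ok&((H<8)|(H>172))&(S>150)&(V>60)
    white=ok&(S<60)&(V>150)
    for nm,m in(("blue",blue),("red",red),("white",white&(Z>.03)&(Z<.06)&(Y<.1)&(X>.3)&(X<.9))):
        k,l,st,c=cv2.connectedComponentsWithStats(m.astype(np.uint8))
        for i in range(1,k):
            if st[i,4]<12: continue
            q=P[l==i]; print(nm,st[i],c[i].round(),"med",np.median(q,0).round(4),"min",q.min(0).round(3),"max",q.max(0).round(3), cv2.minAreaRect((q[:,:2]*1000).astype(np.float32)))
```

```text
top bench z 0.0012486418824091496
blue [241 195   9   4  23] [245. 196.] med [0.6584 0.1942 0.0571] min [0.654 0.182 0.048] max [0.663 0.207 0.063] ((658.271484375, 194.45457458496094), (7.266913890838623, 25.50956153869629), 5.716375827789307)
blue [250 199   8   5  29] [254. 201.] med [0.6429 0.1669 0.0498] min [0.636 0.157 0.008] max [0.654 0.182 0.059] ((645.16552734375, 169.36416625976562), (17.40467071533203, 24.130273818969727), 13.035452842712402)
blue [235 202   7   5  29] [238. 204.] med [0.6345 0.2175 0.0494] min [0.628 0.208 0.005] max [0.646 0.23  0.059] ((637.5725708007812, 219.29759216308594), (17.828720092773438, 22.861209869384766), 7.049926280975342)
blue [345 239   6   5  29] [348. 241.] med [ 0.5089 -0.1264  0.0339] min [ 0.502 -0.133  0.022] max [ 0.516 -0.118  0.041] ((508.8431701660156, -125.50408935546875), (15.318385124206543, 13.08282470703125), 86.21216583251953)
blue [341 247  16   4  55] [348. 249.] med [ 0.4839 -0.1234  0.0508] min [ 0.479 -0.149  0.042] max [ 0.49  -0.101  0.057] ((484.87213134765625, -124.84233093261719), (47.885047912597656, 9.5005779
[... 2897 characters left out ...]
8), 85.69607543945312)
white [256 254   3  13  32] [257. 260.] med [ 0.4912 -0.1283  0.0469] min [ 0.488 -0.153  0.043] max [ 0.495 -0.107  0.054] ((491.34930419921875, -129.67120361328125), (46.12606430053711, 6.239623069763184), 89.24160766601562)
white [241 318  35  19 563] [258. 327.] med [ 0.4915 -0.3618  0.048 ] min [ 0.446 -0.389  0.039] max [ 0.537 -0.331  0.053] ((491.00738525390625, -360.0843505859375), (50.89564895629883, 89.98504638671875), 84.15522766113281)
white [280 321   3  17  43] [281. 329.] med [ 0.5519 -0.3678  0.0482] min [ 0.549 -0.391  0.04 ] max [ 0.556 -0.346  0.051] ((552.3118286132812, -368.8229675292969), (45.41838836669922, 5.380451679229736), 86.89511108398438)
```

View pics/crop1.png

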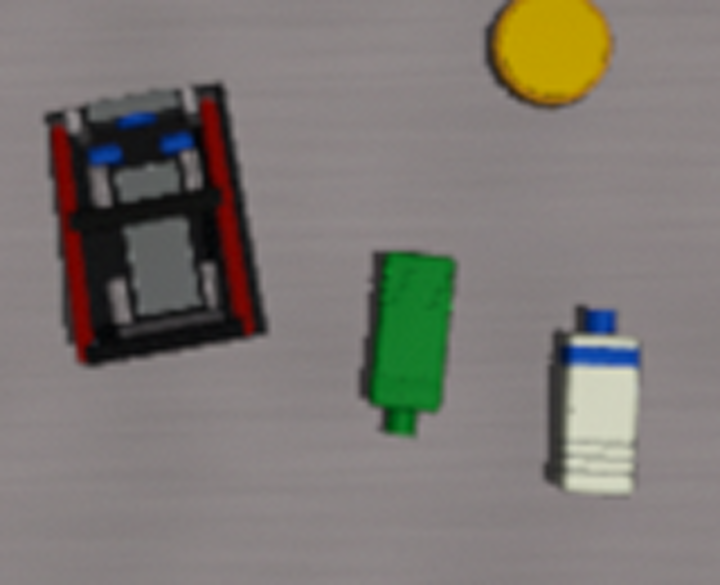

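The crop confirms it: the blue-banded, blue-nosed cartridge (full-frame (347,260)) points about +x, and the green look-alike points the other way. The station's hinge end is up in the picture, away from the robot. Now I refine the station pose and the bar.

Run:
```python
from h import *
f=grab_frame("top"); g=grab_frame("side")
for n,f in(("top",f),("side",g)):
    P,ok=cloud(f); hsv=cv2.cvtColor(f["img"],cv2.COLOR_RGB2HSV); H,S,V=[hsv[...,i].astype(int) for i in range(3)]
    X,Y,Z=P[...,0],P[...,1],P[...,2]
    near=ok&(np.hypot(X-.57,Y-.185)<.16)
    red=near&((H<8)|(H>172))&(S>150)&(V>60)&(Z>.085)
    k,l,st,c=cv2.connectedComponentsWithStats(red.astype(np.uint8)); ds=[];
    for i in range(1,k):
        if st[i,4]<20: continue
        q=P[l==i]; q=q[(q[:,1]<.18)==(np.median(q[:,1])<.18)]; m=np.median(q,0); ln=cv2.fitLine(q.astype(np.float32),cv2.DIST_HUBER,0,.01,.01).ravel()
        d=ln[:3]*np.sign(ln[0]); print(n,"arm",ln[3:],"yaw",np.degrees(np.arctan2(d[1],d[0])),"theta",np.arctan2(-d[2],np.hypot(d[0],d[1])))
    yaw=np.radians(8.3); c,s=np.cos(yaw),np.sin(yaw)
    D=P-[.5774,.1832,0]; a=D[...,0]*c+D[...,1]*s; b=-D[...,0]*s+D[...,1]*c
    dark=near&(V<60)&(Z>.12)
    q=np.stack([a,b,Z],-1)
    w=q[dark]; print("dark high n",len(w)); 
    for lo in(-.12,-.10,-.08,-.02,0,.02):
        m=dark&(a>lo)&(a<lo+.02); 
        if m.sum(): print(lo,m.sum(),np.median(q[m],0).round(4),q[m].min(0).round(3),q[m].max(0).round(3))
    grey=near&(S<60)&(V>80)
    for nm,m in(("saddle",grey&(abs(Z-.03)<.006)),("guides",grey&(Z>.045)&(Z<.06)),("posts",grey&(Z>.08)&(Z<.095)&(a>.06))):
        k,l,st,cc=cv2.connectedComponentsWithStats(m.astype(np.uint8))
        for i in range(1,k):
            if st[i,4]>7: w=q[l==i]; print(nm,st[i,4],w.min(0).round(3),w.max(0).round(3),w.mean(0).round(3))
```

```text
top arm [0.58168197 0.13089782 0.12929915] yaw 8.572765 theta 0.5005901
top arm [0.5667861  0.23374736 0.12928711] yaw 8.2943735 theta 0.5055091
dark high n 330
-0.1 52 [-0.082   0.0029  0.1713] [-0.084 -0.057  0.164] [-0.08   0.051  0.178]
-0.08 104 [-0.0757 -0.0007  0.1707] [-0.08  -0.059  0.16 ] [-0.071  0.051  0.176]
-0.02 4 [-0.009  -0.0064  0.1297] [-0.02  -0.058  0.125] [-0.001  0.046  0.134]
0 164 [0.0101 0.0003 0.1261] [ 0.002 -0.049  0.12 ] [0.018 0.052 0.136]
saddle 63 [ 0.032 -0.021  0.024] [0.049 0.02  0.035] [0.041 0.001 0.03 ]
saddle 226 [-0.052 -0.021  0.024] [0.009 0.021 0.036] [-0.021  0.     0.031]
guides 43 [ 0.086 -0.015  0.049] [0.098 0.03  0.06 ] [0.092 0.009 0.056]
guides 11 [ 0.088 -0.028  0.049] [ 0.098 -0.016  0.059] [ 0.094 -0.023  0.056]
guides 21 [ 0.029 -0.037  0.046] [ 0.052 -0.029  0.059] [ 0.04  -0.033  0.052]
guides 24 [0.027 0.028 0.046] [0.053 0.037 0.06 ] [0.039 0.032 0.052]
guides 8 [-0.036 -0.036  0.047] [-0.028 -0.029  0.057] [-0.031 -0.033  0.051]
guides 29 [-0.056  0.028  0.046] [-0.027  0.037  0.058] [-0.042  0.032  0.051]
guides 9 [-0.054 
[... 816 characters left out ...]
35 0.005 0.028]
saddle 12 [ 0.074 -0.05   0.025] [ 0.094 -0.032  0.034] [ 0.082 -0.043  0.03 ]
saddle 14 [ 0.032 -0.041  0.025] [ 0.048 -0.034  0.035] [ 0.04  -0.037  0.031]
guides 33 [ 0.07  -0.003  0.047] [0.094 0.039 0.06 ] [0.084 0.021 0.053]
guides 11 [0.032 0.026 0.046] [0.049 0.037 0.051] [0.042 0.031 0.048]
guides 30 [-0.073  0.015  0.045] [-0.03   0.036  0.053] [-0.051  0.028  0.048]
guides 10 [ 0.022 -0.039  0.045] [ 0.041 -0.029  0.051] [ 0.031 -0.035  0.047]
guides 13 [-0.058 -0.043  0.045] [-0.031 -0.03   0.052] [-0.046 -0.037  0.049]
posts 10 [0.073 0.03  0.08 ] [0.087 0.054 0.087] [0.081 0.039 0.084]
posts 11 [ 0.073 -0.048  0.08 ] [ 0.088 -0.036  0.087] [ 0.081 -0.043  0.083]
```

```bash
cat >> h.py <<'E'
SEAT=np.array([.576,.182,.03]); YAW=8.35
def st(a,b,z):  # station frame (z above the bench) -> world
    c,s=np.cos(np.radians(YAW)),np.sin(np.radians(YAW)); return np.array([SEAT[0]+a*c-b*s,SEAT[1]+a*s+b*c,z])
def go(p,psi,label=""): # grasp-point world position, tool down, yaw deg -> row in tool axes
    s=get_state(); R=Ro.from_euler("xyz",s["ee_rot"]); T=Ro.from_euler("xyz",[180,0,psi],degrees=True)
    tp=np.array(p)+[0,0,tcp_to_grasp]
    print(label,"d",(R.inv().apply(tp-s["eef_pos"])*1000).round(1),"rv",(R.inv()*T).as_rotvec(degrees=True).round(1))
def bar(th,dz=0): return st(.085-.185*np.cos(th),0,.075+.185*np.sin(th)+dz)
def stat():
    s=get_state(); R=Ro.from_euler("xyz",s["ee_rot"]); g=s["eef_pos"]+R.apply([0,0,tcp_to_grasp])
    print("t",s["t"],"grasp",g.round(4),"rot",np.degrees(s["ee_rot"]).round(1),"q",np.degrees(s["q"]).round(),"F",s["force"].round(1),"w",s["width"])
E
python3 -c "
from h import *
print(bar(.508)); go(bar(.508,.08),-171.65)"
```

```text
[0.50017437 0.17087065 0.16498969]
 d [ 3.377e+02 -4.070e+02  3.000e-01] rv [-0.  -0.  60.9]
```

Request:
{"api": "drive_tool", "payload": {
  "moves": [
    [338,-407,0,0,0,61,-0.5],
    [338,-407,0,0,0,61,-0.5],
    [338,-407,0,0,0,61,-0.5],
    [338,-407,0,0,0,61,-0.5],
    [338,-407,0,0,0,61,-0.5],
    [338,-407,0,0,0,61,-0.5],
    [338,-407,0,0,0,61,-0.5],
    [338,-407,0,0,0,61,-0.5],
    [338,-407,0,0,0,61,-0.5],
    [338,-407,0,0,0,61,-0.5],
    [338,-407,0,0,0,61,-0.5],
    [338,-407,0,0,0,61,-0.5]
  ],
  "grip_force": 25
}}

```text
t: 1.8
eef_pos: [0.4998, 0.1713, 0.4047]
ee_rot: [3.141, 0.0, -2.997]
force: [0.1, -0.0, -0.0]
width: 0.0655
```

```bash
python3 -c "
from h import *
stat(); go(bar(.508,0),-171.65)"
```

```text
t 1.8 grasp [0.4998 0.1714 0.2454] rot [ 180.     0.  -171.7] q [ 40.   7. -18.  -0. -66. -32.] F [ 0.1 -0.  -0. ] w 0.065494917375951
 d [-0.3 -0.5 80.4] rv [ 0.   0.  -0.1]
```

Request:
{"api": "drive_tool", "payload": {
  "moves": [
    [0,0,40,0,0,0,-0.5],
    [0,0,80,0,0,0,-0.5],
    [0,0,80,0,0,0,-0.5],
    [0,0,80,0,0,0,1],
    [0,0,80,0,0,0,1],
    [0,0,80,0,0,0,1],
    [0,0,80,0,0,0,1],
    [0,0,80,0,0,0,1],
    [0,0,80,0,0,0,1]
  ]
}}

```text
t: 2.92
eef_pos: [0.4999, 0.1705, 0.3247]
ee_rot: [-3.142, -0.001, -2.998]
force: [-0.4, 0.6, 3.2]
width: 0.0132
```

Run:
```python
from h import *
stat(); f=grab_frame("side"); save(f,"s1.png",(200,90,360,230),4)
g=get_state()["eef_pos"]
s=get_state(); R=Ro.from_euler("xyz",s["ee_rot"])
b0=bar(.508)
for th in np.arange(.6,1.81,.1): print(round(th,2),(R.inv().apply(bar(th)-b0)*1000).round(0))
```

```text
t 2.925 grasp [0.4998 0.1705 0.1654] rot [-180.    -0.  -171.8] q [ 40.  11. -24.  -0. -55. -32.] F [-0.4  0.6  3.2] w 0.013243931049329487
0.6 [ -9.   0. -14.]
0.7 [-20.   0. -29.]
0.8 [-33.   0. -43.]
0.9 [-47.   0. -55.]
1.0 [-62.   0. -66.]
1.1 [-78.   0. -75.]
1.2 [-95.   0. -82.]
1.3 [-112.    0.  -88.]
1.4 [-130.    0.  -92.]
1.5 [-148.    0.  -95.]
1.6 [-167.    0.  -95.]
1.7 [-185.    0.  -94.]
1.8 [-204.    0.  -90.]
```

View pics/s1.png

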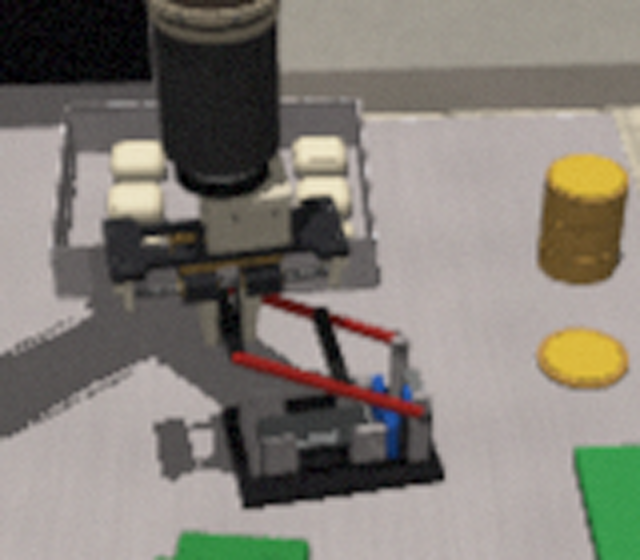

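The picture shows the fingers holding the black bar at crop (230,315), and the width reads 13 mm, which matches the bar. Swing up.

Request:
{"api": "drive_tool", "payload": {
  "moves": [
    [-4,0,-7,0,0,0,1],
    [-9,0,-14,0,0,0,1],
    [-20,0,-29,0,0,0,1],
    [-33,0,-43,0,0,0,1],
    [-47,0,-55,0,0,0,1],
    [-62,0,-66,0,0,0,1],
    [-78,0,-75,0,0,0,1],
    [-95,0,-82,0,0,0,1],
    [-112,0,-88,0,0,0,1],
    [-130,0,-92,0,0,0,1],
    [-148,0,-95,0,0,0,1],
    [-148,0,-95,0,0,0,1]
  ]
}}

```text
t: 4.47
eef_pos: [0.6481, 0.1917, 0.4218]
ee_rot: [-3.141, 0.003, -2.998]
force: [0.4, -0.0, 4.0]
width: 0.0131
```

```bash
python3 -c "
from h import *
stat(); print(bar(1.5)); go(bar(1.8),-171.65)"
```

```text
t 4.475 grasp [0.6486 0.1916 0.2625] rot [-180.     0.2 -171.8] q [ 33.  20.   2.   0. -72. -25.] F [ 0.4 -0.   4. ] w 0.013137405144469434
[0.64715129 0.19244327 0.25953657]
 d [-54.2   1.    7.5] rv [-0.   0.2 -0.1]
```

Request:
{"api": "drive_tool", "payload": {
  "moves": [
    [-19,0,0,0,0,0,1],
    [-37,0,2,0,0,0,1],
    [-52,0,5,0,0,0,1],
    [-52,0,5,0,0,0,1],
    [-52,0,5,0,0,0,-0.3],
    [-52,0,5,0,0,0,-0.3],
    [-52,0,5,0,0,0,-0.3],
    [-52,0,-20,0,0,0,-0.3],
    [-52,0,-65,0,0,0,-1],
    [-52,0,-65,0,0,0,-1]
  ]
}}

```text
t: 5.72
eef_pos: [0.6983, 0.199, 0.4896]
ee_rot: [3.14, 0.007, -2.998]
force: [0.2, -0.6, -0.5]
width: 0.0676
```

Run:
```python
from h import *
stat(); f=grab_frame("top"); save(f,"t1.png",(205,160,375,300),4)
P,ok=cloud(f); hsv=cv2.cvtColor(f["img"],cv2.COLOR_RGB2HSV); H,S,V=[hsv[...,i].astype(int) for i in range(3)]
red=ok&((H<8)|(H>172))&(S>150)&(V>60)&(np.hypot(P[...,0]-.6,P[...,1]-.19)<.2)
q=P[red]; print(len(q),"red",q.min(0),q.max(0)); 
go(np.array([.442,-.1265,.21]),-92.5,"fresh"); go(np.array([.442,-.1265,.025]),-92.5,"fresh low")
```

```text
t 5.725 grasp [0.6994 0.1994 0.3303] rot [ 179.9    0.4 -171.8] q [ 31.  23.  16.   0. -82. -23.] F [ 0.2 -0.6 -0.5] w 0.06764423690711283
82 red [0.66462454 0.13898798 0.08630046] [0.7114805  0.25630938 0.26558939]
fresh d [ 300.3 -285.8  116.3] rv [ -0.1   0.2 -79.3]
fresh low d [ 301.  -286.   301.3] rv [ -0.1   0.2 -79.3]
```

View pics/t1.png

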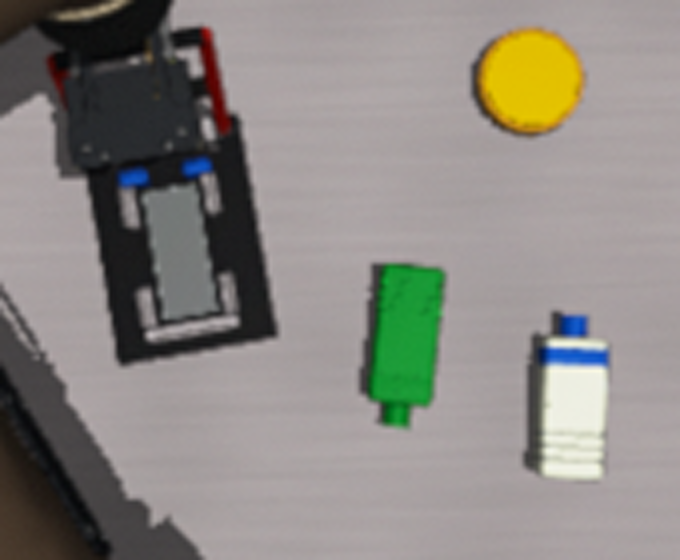

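Clamp stands back past upright and stays there; the cradle is open (saddle at crop (180,250)). On to the fresh cartridge.

Request:
{"api": "drive_tool", "payload": {
  "moves": [
    [40,-40,0,0,0,-10,-1],
    [80,-80,0,0,0,-20,-1],
    [120,-120,0,0,0,-30,-1],
    [300,-286,116,0,0,-79,-1],
    [300,-286,116,0,0,-79,-1],
    [300,-286,116,0,0,-79,-1],
    [300,-286,116,0,0,-79,-1],
    [300,-286,116,0,0,-79,-1],
    [300,-286,116,0,0,-79,-1],
    [300,-286,116,0,0,-79,-1],
    [300,-286,116,0,0,-79,-1]
  ]
}}

```text
t: 7.15
eef_pos: [0.4427, -0.1261, 0.3689]
ee_rot: [-3.141, 0.0, -1.62]
force: [0.8, 0.0, -0.3]
width: 0.0876
```

Run:
```python
from h import *
stat(); go(np.array([.442,-.1265,.026]),-92.5,"fresh low")
```

```text
t 7.15 grasp [ 0.4428 -0.1261  0.2096] rot [-180.     0.   -92.8] q [  9.   2. -28.   0. -60.  78.] F [ 0.8  0.  -0.3] w 0.08759046009764429
fresh low d [  0.4   0.8 183.6] rv [-0.   0.  -0.3]
```

Request:
{"api": "drive_tool", "payload": {
  "moves": [
    [0,1,60,0,0,0,-1],
    [0,1,110,0,0,0,-1],
    [0,1,150,0,0,0,-1],
    [0,1,170,0,0,0,-1],
    [0,1,183,0,0,0,-1],
    [0,1,183,0,0,0,-1],
    [0,1,183,0,0,0,1],
    [0,1,183,0,0,0,1],
    [0,1,183,0,0,0,1],
    [0,1,183,0,0,0,1],
    [0,1,183,0,0,0,1]
  ],
  "grip_force": 20
}}

```text
t: 8.52
eef_pos: [0.4412, -0.1266, 0.186]
ee_rot: [-3.141, 0.0, -1.619]
force: [-1.0, 2.4, 5.2]
width: 0.0499
```

Request:
{"api": "drive_tool", "payload": {
  "moves": [
    [0,0,-20,0,0,0,1],
    [0,0,-60,0,0,0,1],
    [0,0,-110,0,0,0,1],
    [0,0,-150,0,0,0,1],
    [0,0,-150,0,0,0,1]
  ]
}}

```text
t: 9.15
eef_pos: [0.4416, -0.1268, 0.3385]
ee_rot: [-3.136, 0.001, -1.619]
force: [1.1, -0.0, -2.3]
width: 0.05
```

Run:
```python
from h import *
stat(); go(st(0,0,.175),-81.65,"over seat"); go(st(0,0,.056),-81.65,"seat")
```

```text
t 9.15 grasp [ 0.4425 -0.1267  0.1792] rot [-179.7    0.   -92.8] q [  9.   3. -31.   0. -55.  79.] F [ 1.1 -0.  -2.3] w 0.04998737159487372
over seat d [-314.9 -119.3    5.1] rv [ -0.3   0.  -11.1]
seat d [-314.8 -118.6  124.1] rv [ -0.3   0.  -11.1]
```

Request:
{"api": "drive_tool", "payload": {
  "moves": [
    [-40,-15,5,0,0,-2,1],
    [-90,-35,5,0,0,-4,1],
    [-140,-54,5,0,0,-6,1],
    [-190,-72,5,0,0,-8,1],
    [-240,-91,5,0,0,-9,1],
    [-280,-106,5,0,0,-10,1],
    [-305,-115,5,0,0,-11,1],
    [-315,-119,5,0,0,-11,1],
    [-315,-119,35,0,0,-11,1],
    [-315,-119,65,0,0,-11,1],
    [-315,-119,65,0,0,-11,1],
    [-315,-119,65,0,0,-11,1]
  ]
}}

```text
t: 10.65
eef_pos: [0.5755, 0.1818, 0.2716]
ee_rot: [-3.141, -0.0, -1.428]
force: [-0.1, -0.6, -1.9]
width: 0.0504
```

```bash
python3 - <<'E'
from h import *
stat(); go(st(0,0,.056),-81.65,"seat")
for n in("top","side"):
    f=grab_frame(n); save(f,n+"2.png",(205,150,345,255) if n=="top" else (220,120,360,225),5)
    P,ok=cloud(f); hsv=cv2.cvtColor(f["img"],cv2.COLOR_RGB2HSV); H,S,V=[hsv[...,i].astype(int) for i in range(3)]
    D=P-SEAT; y=np.radians(YAW); c,s=np.cos(y),np.sin(y); q=np.stack([D[...,0]*c+D[...,1]*s,-D[...,0]*s+D[...,1]*c,P[...,2]],-1)
    near=ok&(np.hypot(D[...,0],D[...,1])<.14)
    for nm,m in(("blue",near&(H>100)&(H<130)&(S>150)&(V>50)),("white",near&(S<60)&(V>150)&(P[...,2]>.06)&(P[...,2]<.13))):
        k,l,stt,cc=cv2.connectedComponentsWithStats(m.astype(np.uint8))
        for i in range(1,k):
            if stt[i,4]>9: w=q[l==i]; print(n,nm,stt[i],w.min(0).round(3),w.max(0).round(3),np.median(w,0).round(4))
E
python3 -c "
import cv2,numpy as np
a=cv2.imread('pics/top2.png');b=cv2.imread('pics/side2.png')
cv2.imwrite('pics/both2.png',np.vstack([cv2.resize(a,(400,300)),cv2.resize(b,(400,300))]) if 0 else np.hstack([cv2.resize(a,(400,300)),cv2.resize(b,(400,300))]))"
```

```text
t 10.65 grasp [0.5756 0.1818 0.1123] rot [-180.    -0.   -81.8] q [ 36.  21. -18.   0. -51.  62.] F [-0.1 -0.6 -1.9] w 0.05038773217329447
seat d [-0.1 -0.5 56.3] rv [-0.  -0.  -0.2]
side blue [297 174   4   6  19] [ 0.059 -0.015  0.104] [0.071 0.    0.119] [ 0.0646 -0.0111  0.1136]
side blue [291 184  12  21  84] [ 0.035 -0.04   0.004] [0.083 0.047 0.099] [ 0.0601 -0.0164  0.0347]
```

View pics/both2.png

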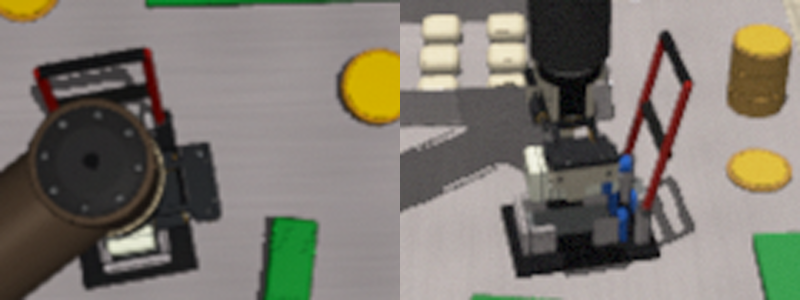

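The side crop shows the cartridge level above the cradle, its nose at crop (627,162) over the slot, with the clamp well back. I descend in stages and watch the force.

Request:
{"api": "drive_tool", "payload": {
  "moves": [
    [0,0,15,0,0,0,1],
    [0,0,28,0,0,0,1],
    [0,0,36,0,0,0,1],
    [0,0,42,0,0,0,1],
    [0,0,46,0,0,0,1],
    [0,0,49,0,0,0,1],
    [0,0,49,0,0,0,1]
  ]
}}

```text
t: 11.62
eef_pos: [0.5752, 0.1821, 0.2216]
ee_rot: [3.142, -0.0, -1.427]
force: [0.2, 0.6, -1.1]
width: 0.0502
```

```bash
python3 -c "
from h import *
stat(); print(get_state()['moment']); go(st(0,0,.055),-81.65)"
```

```text
t 11.625 grasp [0.5752 0.1821 0.0623] rot [180.   -0.  -81.8] q [ 36.  24. -21.   0. -45.  62.] F [ 0.2  0.6 -1.1] w 0.05018713832897062
[-0.05960643  0.00568652  0.01472728]
 d [ 0.3 -0.8  7.3] rv [ 0.  -0.  -0.1]
```

Request:
{"api": "drive_tool", "payload": {
  "moves": [
    [0,0,2,0,0,0,1],
    [0,0,4,0,0,0,1],
    [0,0,5,0,0,0,1],
    [0,0,5.5,0,0,0,1],
    [0,0,5.5,0,0,0,1]
  ]
}}

```text
t: 12.25
eef_pos: [0.5752, 0.1821, 0.2162]
ee_rot: [-3.142, 0.0, -1.427]
force: [-0.6, -0.4, -2.0]
width: 0.0501
```

```bash
python3 -c "
from h import *
stat()"
```

```text
t 12.25 grasp [0.5752 0.1821 0.0569] rot [-180.     0.   -81.8] q [ 36.  24. -21.   0. -44.  62.] F [-0.6 -0.4 -2. ] w 0.05012956109031256
```

Request:
{"api": "drive_tool", "payload": {
  "moves": [
    [0,0,0.7,0,0,0,1],
    [0,0,1.2,0,0,0,1],
    [0,0,1.5,0,0,0,1],
    [0,0,1.5,0,0,0,1]
  ]
}}

```text
t: 12.75
eef_pos: [0.5752, 0.1822, 0.2148]
ee_rot: [-3.141, 0.0, -1.427]
force: [-2.0, -0.2, 2.4]
width: 0.0499
```

Contact: the vertical force went from -2 to +2.4 N. Release, rise, then turn and back off.

Request:
{"api": "drive_tool", "payload": {
  "moves": [
    [0,0,0,0,0,0,0.05],
    [0,0,0,0,0,0,-0.4],
    [0,0,0,0,0,0,-0.6],
    [0,0,0,0,0,0,-0.6],
    [0,0,0,0,0,0,-0.6],
    [0,0,-15,0,0,0,-0.6],
    [0,0,-55,0,0,0,-0.6],
    [0,0,-110,0,0,0,-0.6],
    [0,0,-110,0,0,0,-0.6]
  ]
}}

```text
t: 13.88
eef_pos: [0.5765, 0.1828, 0.3309]
ee_rot: [-3.132, 0.003, -1.427]
force: [0.5, 0.2, -0.9]
width: 0.0699
```

```bash
python3 -c "
from h import *
stat(); go(st(-.05,-.0,.36),-171.65,'up'); print(bar(1.78)); go(bar(1.78,.07),-171.65)"
```

```text
t 13.875 grasp [0.5779 0.1835 0.1716] rot [-179.5    0.2  -81.7] q [ 36.  17. -15.   0. -58.  62.] F [ 0.5  0.2 -0.9] w 0.06989006230498698
up d [ 1.000e-01  4.880e+01 -1.888e+02] rv [-0.3  0.6 89.9]
[0.69811265 0.19992315 0.25596637]
 d [  -0.  -124.3 -153.2] rv [-0.3  0.6 89.9]
```

Request:
{"api": "drive_tool", "payload": {
  "moves": [
    [0,10,-50,0,0,0,-0.6],
    [0,30,-110,0,0,0,-0.6],
    [0,49,-170,0,0,10,-0.6],
    [0,49,-189,0,0,90,-0.6],
    [0,49,-189,0,0,90,-0.6],
    [0,49,-189,0,0,90,-0.6],
    [0,49,-189,0,0,90,-0.6],
    [0,49,-189,0,0,90,-0.6],
    [0,49,-189,0,0,90,-0.6],
    [0,49,-189,0,0,90,-0.6],
    [0,49,-189,0,0,90,-0.6],
    [0,49,-189,0,0,90,-0.6]
  ]
}}

```text
t: 15.38
eef_pos: [0.5264, 0.1749, 0.5139]
ee_rot: [3.141, 0.0, -2.998]
force: [-0.4, 0.3, 0.2]
width: 0.0703
```

Run:
```python
from h import *
stat(); go(bar(1.78,.07),-171.65); ims=[]
for n in("top","side"):
    f=grab_frame(n); c=(205,150,345,255) if n=="top" else (220,110,360,215)
    ims.append(cv2.resize(f["img"][c[1]:c[3],c[0]:c[2],::-1],(400,300),interpolation=2))
    P,ok=cloud(f); hsv=cv2.cvtColor(f["img"],cv2.COLOR_RGB2HSV); H,S,V=[hsv[...,i].astype(int) for i in range(3)]
    D=P-SEAT; y=np.radians(YAW); c,s=np.cos(y),np.sin(y); q=np.stack([D[...,0]*c+D[...,1]*s,-D[...,0]*s+D[...,1]*c,P[...,2]],-1)
    near=ok&(np.hypot(D[...,0],D[...,1])<.2)
    for nm,m in(("blue",near&(H>100)&(H<130)&(S>150)&(V>50)),("red",near&((H<8)|(H>172))&(S>150)&(V>60)),("dark",near&(V<60)&(q[...,0]>.08)&(q[...,0]<.2)&(P[...,2]>.2)&(P[...,2]<.28)),("white",near&(S<60)&(V>150)&(P[...,2]>.06)&(P[...,2]<.1))):
        k,l,stt,cc=cv2.connectedComponentsWithStats(m.astype(np.uint8))
        for i in range(1,k):
            if stt[i,4]>9: w=q[l==i]; print(n,nm,stt[i],w.min(0).round(3),w.max(0).round(3),np.median(w,0).round(4))
cv2.imwrite("pics/both3.png",np.hstack(ims))
```

```text
t 15.375 grasp [0.5264 0.175  0.3546] rot [ 180.     0.  -171.7] q [ 39.   6.  -4.  -0. -80. -30.] F [-0.4  0.3  0.2] w 0.07028807602936578
 d [-1.735e+02  1.000e-01  2.870e+01] rv [ 0.   0.  -0.1]
top blue [254 199   4   4  11] [ 0.017 -0.038  0.015] [ 0.074 -0.025  0.426] [ 0.0653 -0.0313  0.0509]
top red [255 167   8  26  72] [ 0.083 -0.056  0.085] [ 0.129 -0.045  0.264] [ 0.104  -0.0508  0.1825]
top red [217 174  10  18  57] [0.095 0.048 0.147] [0.128 0.058 0.264] [0.1087 0.0528 0.2052]
top dark [219 167  37  11 163] [ 0.119 -0.049  0.255] [0.132 0.052 0.271] [0.1249 0.0027 0.2626]
side blue [289 182   5  14  34] [ 0.034 -0.034  0.045] [0.043 0.013 0.082] [ 0.039  -0.025   0.0746]
side blue [296 186   7  19  74] [ 0.055 -0.04   0.006] [0.081 0.028 0.065] [ 0.0647 -0.0143  0.0453]
side red [304 134   8  23  48] [0.097 0.035 0.157] [0.121 0.052 0.254] [0.11   0.0462 0.2013]
side red [305 148  17  45 120] [ 0.079 -0.062  0.08 ] [ 0.126 -0.05   0.259] [ 0.1041 -0.0569  0.1744]
side red [299 158   6  16  31] [0.082 0.038 0.081] [0.1   0.053 0.154] [0.0914 0.0463 0.1134]
side dark [311 131  10  18  57] [ 0.116 -0.054  0.252] [0.126 0.047 0.263] [ 0.1202 -0.0013  0.2589]
side white [265 183  25  11 193] [-0.056 -0.033  0.068] [0.031 0.013 0.084] [-0.0108 -0.0133  0.077 ]
side white [293 184   3   6  12] [ 0.044 -0.027  0.062] [ 0.056 -0.004  0.081] [ 0.0481 -0.0184  0.0775]
```

View pics/both3.png

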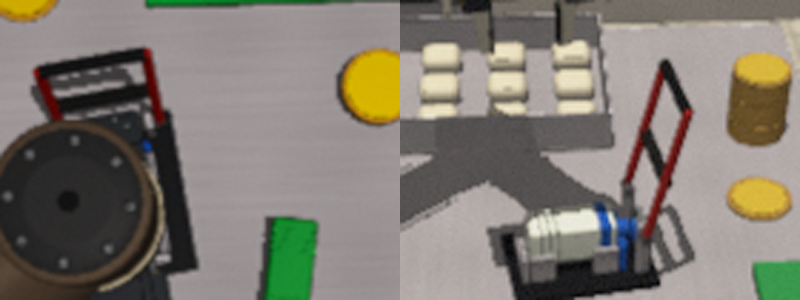

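The cartridge lies level in the cradle: nose in the blue slot (crop (627,235)), top at about 79 mm, x -56 to +56. The bar is at clamp angle 1.78, as expected. Re-grip the bar and close.

Request:
{"api": "drive_tool", "payload": {
  "moves": [
    [-60,0,0,0,0,0,-0.5],
    [-120,0,0,0,0,0,-0.5],
    [-171,0,0,0,0,0,-0.5],
    [-172,0,0,0,0,0,-0.5],
    [-172,0,45,0,0,0,-0.5],
    [-172,0,80,0,0,0,-0.5],
    [-172,0,98,0,0,0,-0.5],
    [-172,0,98,0,0,0,-0.5],
    [-172,0,98,0,0,0,1],
    [-172,0,98,0,0,0,1],
    [-172,0,98,0,0,0,1],
    [-172,0,98,0,0,0,1]
  ],
  "grip_force": 25
}}

```text
t: 16.98
eef_pos: [0.6969, 0.1997, 0.4161]
ee_rot: [3.141, 0.001, -2.998]
force: [1.1, -0.3, -0.3]
width: 0.0314
```

Request:
{"api": "drive_tool", "payload": {
  "moves": [
    [0,0,0,0,0,0,1],
    [0,0,0,0,0,0,1]
  ]
}}

```text
t: 17.23
eef_pos: [0.6977, 0.1998, 0.4162]
ee_rot: [3.141, 0.003, -2.998]
force: [4.0, -0.1, -0.9]
width: 0.0128
```

Run:
```python
from h import *
stat(); s=get_state(); R=Ro.from_euler("xyz",s["ee_rot"]); g=s["eef_pos"]+R.apply([0,0,tcp_to_grasp])
for th in list(np.arange(1.7,0,-.1))+[0.05,0]: print(round(th,2),(R.inv().apply(bar(th)-bar(1.78))*1000).round(0))
```

```text
t 17.225 grasp [0.6981 0.1999 0.2569] rot [ 180.     0.2 -171.8] q [ 31.  25.   9.   0. -74. -23.] F [ 4.  -0.1 -0.9] w 0.012799311558968891
1.7 [15. -0. -3.]
1.6 [33. -0. -4.]
1.5 [51. -0. -4.]
1.4 [70. -0. -2.]
1.3 [88. -0.  2.]
1.2 [105.  -0.   8.]
1.1 [122.  -0.  16.]
1.0 [138.  -0.  25.]
0.9 [154.  -0.  36.]
0.8 [167.  -0.  48.]
0.7 [180.  -0.  61.]
0.6 [191.  -0.  76.]
0.5 [201.  -0.  92.]
0.4 [209.  -0. 108.]
0.3 [216.  -1. 126.]
0.2 [220.  -1. 144.]
0.1 [223.  -1. 162.]
0.05 [224.  -1. 171.]
0 [224.  -1. 180.]
```

Request:
{"api": "drive_tool", "payload": {
  "moves": [
    [8,0,-2,0,0,0,1],
    [15,0,-3,0,0,0,1],
    [33,0,-4,0,0,0,1],
    [51,0,-4,0,0,0,1],
    [70,0,-2,0,0,0,1],
    [88,0,2,0,0,0,1],
    [105,0,8,0,0,0,1],
    [122,0,16,0,0,0,1],
    [138,0,25,0,0,0,1],
    [154,0,36,0,0,0,1],
    [167,0,48,0,0,0,1],
    [167,0,48,0,0,0,1]
  ]
}}

```text
t: 18.73
eef_pos: [0.5311, 0.1758, 0.3676]
ee_rot: [3.141, -0.0, -2.998]
force: [-0.7, 0.7, -1.8]
width: 0.013
```

Request:
{"api": "drive_tool", "payload": {
  "moves": [
    [13,0,13,0,0,0,1],
    [24,0,28,0,0,0,1],
    [34,0,44,0,0,0,1],
    [42,0,60,0,0,0,1],
    [49,0,78,0,0,0,1],
    [53,0,96,0,0,0,1],
    [53,0,96,0,0,0,1]
  ]
}}

```text
t: 19.6
eef_pos: [0.4802, 0.1689, 0.2712]
ee_rot: [3.141, 0.001, -2.998]
force: [6.9, 1.1, -7.7]
width: 0.013
```

```bash
python3 -c "
from h import *
stat(); print(bar(.2)); go(bar(.1),-171.65);go(bar(0),-171.65)"
```

```text
t 19.6 grasp [0.4803 0.169  0.1119] rot [ 1.800e+02  1.000e-01 -1.718e+02] q [ 42.  13. -30.   0. -47. -33.] F [ 6.9  1.1 -7.7] w 0.01300192033553585
[0.48070865 0.16801356 0.11175383]
 d [ 2.4 -1.  18.4] rv [ 0.   0.1 -0.1]
 d [ 3.3 -1.  36.9] rv [ 0.   0.1 -0.1]
```

Request:
{"api": "drive_tool", "payload": {
  "moves": [
    [1,0,9,0,0,0,1],
    [2,0,18,0,0,0,1],
    [2,0,25,0,0,0,1],
    [2,0,31,0,0,0,1],
    [2,0,35,0,0,0,1],
    [2,0,37,0,0,0,1],
    [2,0,37,0,0,0,1]
  ]
}}

```text
t: 20.48
eef_pos: [0.477, 0.1684, 0.2346]
ee_rot: [3.141, -0.001, -2.998]
force: [-3.4, 2.9, 2.7]
width: 0.0132
```

```bash
python3 -c "
from h import *
stat(); go(bar(0),-171.65)"
```

```text
t 20.475 grasp [0.4768 0.1684 0.0753] rot [ 1.800e+02 -1.000e-01 -1.718e+02] q [ 42.  15. -33.  -0. -42. -33.] F [-3.4  2.9  2.7] w 0.013232371617989921
 d [ 0.  -0.9  0.3] rv [ 0.  -0.1 -0.1]
```

Push a few mm further to find the closed stop.

Request:
{"api": "drive_tool", "payload": {
  "moves": [
    [0,0,1,0,0,0,1],
    [0,0,2,0,0,0,1],
    [0,0,3,0,0,0,1],
    [0,0,3,0,0,0,1]
  ]
}}

```text
t: 20.98
eef_pos: [0.4769, 0.1684, 0.2327]
ee_rot: [3.141, -0.001, -2.998]
force: [-9.1, 2.0, 17.0]
width: 0.0132
```

```bash
python3 -c "
from h import *
stat()"
```

```text
t 20.975 grasp [0.4768 0.1684 0.0734] rot [ 180.    -0.  -171.8] q [ 42.  15. -33.  -0. -42. -33.] F [-9.1  2.  17. ] w 0.013218166321194979
```

Request:
{"api": "drive_tool", "payload": {
  "moves": [
    [0,0,1,0,0,0,1],
    [0,0,2,0,0,0,1],
    [0,0,2,0,0,0,1]
  ]
}}

```text
t: 21.35
eef_pos: [0.4769, 0.1683, 0.2322]
ee_rot: [3.141, -0.0, -2.997]
force: [-15.7, 1.0, 35.1]
width: 0.0133
```

Request:
{"api": "drive_tool", "payload": {
  "moves": [
    [0,0,-2,0,0,0,1],
    [0,0,-3,0,0,0,0.6],
    [0,0,-3,0,0,0,0.2],
    [0,0,-3,0,0,0,-0.3],
    [0,0,-3,0,0,0,-0.3],
    [0,0,-3,0,0,0,-0.3],
    [0,0,-20,0,0,0,-0.3],
    [0,0,-70,0,0,0,-0.3],
    [0,0,-120,0,0,0,-0.3],
    [-10,80,-140,0,0,0,-0.3],
    [-10,130,-140,0,0,0,-0.3],
    [-10,130,-140,0,0,0,-0.3]
  ]
}}

```text
t: 22.85
eef_pos: [0.4682, 0.3012, 0.3699]
ee_rot: [3.141, 0.001, -2.995]
force: [0.5, -0.6, -0.3]
width: 0.0568
```

Run:
```python
from h import *
stat(); ims=[]
for n in("top","side"):
    f=grab_frame(n); c=(205,165,345,270) if n=="top" else (220,130,340,220)
    ims.append(cv2.resize(f["img"][c[1]:c[3],c[0]:c[2],::-1],(400,300),interpolation=2))
    P,ok=cloud(f); hsv=cv2.cvtColor(f["img"],cv2.COLOR_RGB2HSV); H,S,V=[hsv[...,i].astype(int) for i in range(3)]
    D=P-SEAT; y=np.radians(YAW); c,s=np.cos(y),np.sin(y); q=np.stack([D[...,0]*c+D[...,1]*s,-D[...,0]*s+D[...,1]*c,P[...,2]],-1)
    near=ok&(np.hypot(D[...,0],D[...,1])<.15)
    red=near&((H<8)|(H>172))&(S>150)&(V>60)&(P[...,2]>.05)
    for sg in(1,-1):
        w=q[red&(q[...,1]*sg>0)]
        if len(w)>10: print(n,"red z vs x slope",np.polyfit(w[:,0],w[:,2],1).round(4),len(w),w[:,0].min(),w[:,0].max())
    for nm,m in(("bar",near&(V<60)&(q[...,0]<-.093)&(q[...,0]>-.108)&(abs(q[...,1])<.045)),("white",near&(S<60)&(V>150)&(P[...,2]>.055)&(P[...,2]<.09)),):
        w=q[m]; print(n,nm,len(w),np.median(w,0).round(4),np.percentile(w,[5,95],0).round(4).tolist())
cv2.imwrite("pics/both4.png",np.hstack(ims))
```

```text
t 22.85 grasp [0.4683 0.3013 0.2106] rot [ 180.     0.  -171.6] q [ 53.  11. -17.   0. -62. -45.] F [ 0.5 -0.6 -0.3] w 0.05682434620591256
top red z vs x slope [0.0032 0.0809] 207 -0.10077108731720824 0.08043493326867199
top red z vs x slope [-0.0022  0.0803] 214 -0.10127520315615617 0.08138396725275263
top bar 110 [-0.0989  0.0011  0.0807] [[-0.104, -0.0393, 0.0751], [-0.0936, 0.0404, 0.0873]]
top white 375 [-0.0136 -0.0003  0.0708] [[-0.0483, -0.0211, 0.0656], [0.0508, 0.0207, 0.0765]]
side red z vs x slope [-0.0189  0.0743] 101 -0.09901166212142784 0.07045824004035385
side red z vs x slope [0.0009 0.0756] 135 -0.10727115955980848 0.07653325117180743
side bar 46 [-0.1035 -0.0074  0.0791] [[-0.1077, -0.0394, 0.0751], [-0.0992, 0.0407, 0.0829]]
side white 238 [-0.0144 -0.0058  0.0674] [[-0.0527, -0.0275, 0.0623], [0.0707, 0.0232, 0.0777]]
```

View pics/both4.png

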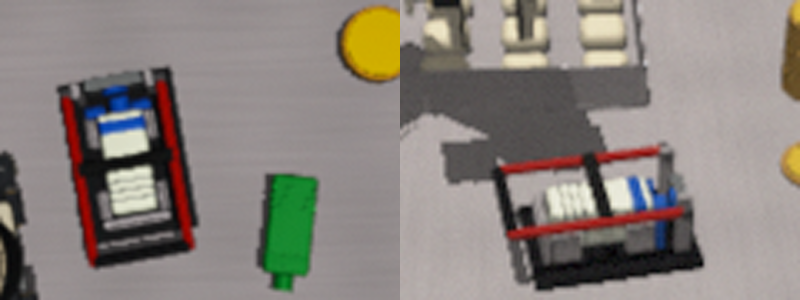

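The clamp is level with the press bar across the cartridge (crop left (125,158)), and the nose is in the slot. The cartridge top is at 70.5 mm, 10 mm below rest, so it is fully home. Hand in.

```bash
python3 -c "
from station import job_done; print(job_done())"
```

```text
the job is handed in; nothing more can be done
None
```

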